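Load the actuator kit tray and latch its keeper bar

ROBOT

A 6-joint arm with a two-finger parallel gripper is mounted at the origin on the work surface. World frame = base frame: x ahead of the robot, y to its left, z up, the work surface at z = 0. Lengths are in m, angles in rad, forces in N, time in s.
With the tool pointing down it reaches from about 0.275 to 0.825 m from the base axis. Payload 4.9 kg.
Tool frame: the origin (TCP) lies midway between the tips of the shut fingers; the grasp point (between the pads) lies 19 mm behind it (grip_point_offset is the distance from the TCP to the grasp point, in m); z points along the fingers, y is the line along which they close (so a half turn about z gives the same grasp; the last joint's range is limited). The gripper opens to 85 mm and grips with 20 to 120 N. Pads are 22 mm wide; open, the fingers measure 114 mm over their backs; the gripper's body (76 mm by 85 mm) begins 54 mm behind the grasp point. The pads swing forward as they close: fully open they stand 13 mm farther back than shut.
Start: joints at [-0.134, 0.326, -0.193, 1.052, 0, 1.437], TCP at [0.55, 0, 0.231] pointing down, gripper open.
Joint ranges: [-2.65, 2.65], [-0.97, 1.79], [-1.3, 1.35], [-1.93, 2.1], [-1.47, 1.37], [-3.14, 3.14]. Speed limits (rad/s): [2.57, 2.57, 3.14, 3.14, 3.14, 3.14].

INTERFACE

Orientations are given as a rotation vector (axis times angle).
In Python, from cell import * gives the robot as it stands. Calls block until the motion is done:
- movep(position, orientation): joint-space move of the TCP to a pose.
- move_l(position, velocity=0.15, rot=None, until_force=None): straight line of the TCP; rot=None keeps the orientation; velocity is the mean speed in m/s. With until_force (N) it stops when the force on the tool has changed by that much, and returns True; else False.
- set_joints(angles): joint-space move.
- let_go() and grab(newtons=None): open the fingers fully, or close them until they stop; newtons is the grip in N (None keeps the last).
- sleep(seconds).
- ik(position, orientation): joint angles nearest the present ones, or None.
- get_state(): the state.
- grab_frame(name): name is "scene" or "side" or "wrist"; returns a dict with "img" (420x560x3 uint8, red, green, blue), "fx", "fy", "cx", "cy" (pixels), "k1" (the pictures are not rectified: a ray, as slopes to the right and down, at radius r is drawn at 1 + k1 r^2 times it, then the intrinsics apply), "cam_to_world" (4x4, takes a point from camera to world coordinates); the wrist camera has in their place "T_tool_cam" (4x4, takes a point from camera to tool coordinates, whose origin is the TCP and whose axes are the flange's). Camera axes: x right, y down, z forward; pixel columns grow to the right and rows downward; lengths in m; the calibration is good to about 2 mm. A picture is of the moment at which its call begins: read the wrist's pose just before it. There is no depth.
A pose or a line that the arm cannot do raises MotionError and nothing moves.
- sign_off(): hands the job in; it is judged then, once.
Trained networks look in the newest picture that a camera, given by its name, has taken for a name from the list of things; names that differ only in an ending like _2 or _b are one class to them, and where a whole thing is asked for, a point or a joint stands for the part that bears it (a point fixed in the world has none). Each returns a list of dicts, best first, with "score" (0 to 1); they miss things now and then, are a little off and sometimes report something else, mostly with a low value. They report only what shows in the picture. A call takes as long as a camera call.
- spot_in(camera, name): "centre" ([column, row] in pixels, amid what is visible of it).
- silhouettes(camera, name): "mask" (420x560 bool, what is visible of it) and "centre" ([column, row] in pixels, amid what is visible of it).
- tip_of(camera, name): "centre" ([column, row] in pixels: a listed point, or the origin of a listed thing).
The state is a dict: "clock": time; "q": joint angles; "joint_velocities": joint speeds; "tau": joint torques, N m; "position": TCP position; "eef_rot": TCP orientation; "contact_force": force on the tool from outside, world axes, zero at the start; "wrist_torque": the same for the moment, N m; "finger_gap": opening from 0.0 (shut) to 1.0 (fully open); "grasp_force": force on a finger pad.
Only numpy, scipy, OpenCV 4.12 (cv2) and the standard library are available. Lean on these libraries where they do the work, as an engineer would, in place of code of your own. Each camera call takes 0.05 s, during which the arm holds its last target. There are 200 camera calls.

TASK

Swing the keeper bar of the actuator kit tray fully open, then lay the medium-length actuator in the empty middle pocket and, after it, the short actuator in the empty pocket beside the latch post, each lengthwise in its pocket, disc up, set down on the pocket floor and not dropped. Then swing the keeper bar shut over all three actuators until it snaps fully home in its detent. The long actuator stays in its pocket, and everything else on the bench stays where it is.

Things in the scene. Friction and masses are not known exactly. Their poses are not given: they have to be found in the camera images.
- tray: plywood kit tray fixed to the bench, 140 (x) x 282 (y) x 22 mm high, origin under the middle pocket's centre. Three open pockets side by side along y, 64 mm apart, each 116 long (x) x 40 wide x 14 deep, floor 8 mm above the bench. Aluminium hinge pillar (36 x 30, 68 mm high) at the +y end, latch post (64 mm high, a sprung brass ball in its top, stop lip on its -x edge to 80 mm) at the -y end
- pocket1 (a point): centre of the floor of pocket 1, beside the hinge pillar (already holds the long actuator); axes as the tray's
- pocket2 (a point): centre of the floor of pocket 2, the middle one; axes as the tray's
- pocket3 (a point): centre of the floor of pocket 3, beside the latch post; axes as the tray's
- keeper (a joint): keeper bar's angle about its upright hinge, rad: 0 = shut over all three pockets (along the tray's -y from the hinge), against the stop lip, held by a sprung ball; grows as the bar swings to the tray's +x (away from the robot); 1.25 = fully open, at its stop. It stays where left. Closing, the ball resists from 0.08 to 0.04 (about 4 N at the knob), then pulls the bar home
- keeper_hinge (a point): point on the hinge axis of the keeper bar, at the bar's mid-height (77 mm above the bench)
- keeper_knob (a point): centre of the top of the bar's grip knob, an upright black cylinder 24 mm across, 50 mm high (top 134 mm above the bench) on the bar 237 mm from the hinge axis. The bar is flat steel, 26 mm wide, 272 long, underside 70 mm and top 84 mm above the bench
- long_actuator: black box-shaped robot-joint actuator, 108 mm long x 32 wide x 50 high, with a small aluminium output disc (24 mm across, 5 mm high) on top near its +x end, 18 mm from that end. Origin at the centre of its underside; x along its length, z up. Already lies in pocket 1
- medium_actuator: black box-shaped robot-joint actuator, 84 mm long x 32 wide x 50 high, with a small aluminium output disc (24 mm across, 5 mm high) on top near its +x end, 18 mm from that end. Origin at the centre of its underside; x along its length, z up. Stands on the bench to the left or right of the tray
- short_actuator: black box-shaped robot-joint actuator, 60 mm long x 32 wide x 50 high, with a small aluminium output disc (24 mm across, 5 mm high) on top near its +x end, 18 mm from that end. Origin at the centre of its underside; x along its length, z up. Stands on the bench to the left or right of the tray
- wood_block_a: bystander: upright plain wooden cylinder, 42 mm across, 60 mm high; origin at the centre of its underside
- wood_block_b: bystander: another such wooden cylinder; origin at the centre of its underside
- tape_roll: bystander: roll of tape lying flat, 94 mm across, 24 mm high; the bar swings above it; origin at the centre of its underside
- mouse: bystander: black computer mouse, 105 x 60 x 34 mm; origin at the centre of its underside, x along it
- screwdriver: bystander: screwdriver lying flat, 190 mm long; origin at its middle, at bench level, x along it
- mug: bystander: white mug, 80 mm across, 95 mm high, handle at its +y; origin at the centre of its underside

How it is judged:
On the way, in this order (a step that is already met when the one before it is completed fails the run):
1. the keeper bar has been swung open (angle above 1.05 rad) (value of joint keeper above 1.05 rad), for 0.2 s.
2. the medium actuator lies in the middle pocket, flat on its floor, and is released (x of medium_actuator in the frame of pocket2 between -0.022 and 0.022 m and y of medium_actuator in the frame of pocket2 between -0.008 and 0.008 m and z of medium_actuator in the frame of pocket2 between -0.005 and 0.005 m and angle between medium_actuator's own z axis and vertical below 0.12 rad and contact force between medium_actuator and the fingers below 0.05 N and linear speed of medium_actuator below 0.03 m/s), for 0.2 s.
3. the short actuator lies in the pocket beside the latch post, flat on its floor, and is released (x of short_actuator in the frame of pocket3 between -0.034 and 0.034 m and y of short_actuator in the frame of pocket3 between -0.008 and 0.008 m and z of short_actuator in the frame of pocket3 between -0.005 and 0.005 m and angle between short_actuator's own z axis and vertical below 0.12 rad and contact force between short_actuator and the fingers below 0.05 N and linear speed of short_actuator below 0.03 m/s), for 0.2 s.
4. the keeper bar is shut in its detent (value of joint keeper below 0.025 rad), for 0.2 s.
At the end, for the whole second after the job is handed in: The long, medium and short actuators lie at rest in pockets 1, 2 and 3 (origin within 8 mm of the pocket's centre line, within 5 mm of its floor and within 10, 22 and 34 mm of its centre lengthwise, tilted less than 0.12 rad), and the keeper bar is at rest shut in its detent (angle below 0.025 rad) (x of long_actuator in the frame of pocket1 between -0.01 and 0.01 m and y of long_actuator in the frame of pocket1 between -0.008 and 0.008 m and z of long_actuator in the frame of pocket1 between -0.005 and 0.005 m and angle between each of long_actuator, medium_actuator, short_actuator's own z axis and vertical below 0.12 rad and x of medium_actuator in the frame of pocket2 between -0.022 and 0.022 m and y of medium_actuator in the frame of pocket2 between -0.008 and 0.008 m and z of medium_actuator in the frame of pocket2 between -0.005 and 0.005 m and x of short_actuator in the frame of pocket3 between -0.034 and 0.034 m and y of short_actuator in the frame of pocket3 between -0.008 and 0.008 m and z of short_actuator in the frame of pocket3 between -0.005 and 0.005 m and linear speed of each of long_actuator, medium_actuator, short_actuator below 0.03 m/s and value of joint keeper below 0.025 rad and velocity of joint keeper between -0.05 and 0.05 rad/s); the robot touches nothing.
It fails at once if a wooden cylinder, the tape roll, mouse, screwdriver or mug is moved more than 30 mm (distance of any of wood_block_a, wood_block_b, tape_roll, mouse, screwdriver, mug from where it was at the start of the episode above 0.03 m).
It fails at once if one of them other than the screwdriver is tipped over (angle between any of wood_block_a, wood_block_b, tape_roll, mouse, mug's own z axis and vertical above 0.5 rad).
It fails at once if the medium actuator is dropped (falls free at more than 0.7 m/s) (contact force between medium_actuator and anything else below 0.01 N and linear speed of medium_actuator above 0.7 m/s).
It fails at once if the short actuator is dropped (falls free at more than 0.7 m/s) (contact force between short_actuator and anything else below 0.01 N and linear speed of short_actuator above 0.7 m/s).
It also fails if it takes over 69 s, if anything falls off the work surface, if the arm or the gripper's body presses on something with over 40 N, if the wrist force passes 120 N, or if a joint passes its speed limit or range.

## Working session

There is one attempt and no reset: what is moved stays moved. The work goes in short steps, each a Python script; the robot and the scene stay as the last script left them, time stands still between calls to the robot, and variables do not carry over. Pictures are saved under pics/ and viewed, at most 10 in all, crops included, and the job is handed in when it is done.

```bash
ls; mkdir -p pics; cat > h.py <<'E'
from cell import *
import numpy as np, cv2
def ray(f,px,T=None):
    M=f["cam_to_world"] if T is None else T
    M=np.array(M)
    K=np.array([[f["fx"],0,f["cx"]],[0,f["fy"],f["cy"]],[0,0,1.]])
    d=cv2.undistortPoints(np.array([[px]],float),K,np.array([f["k1"],0,0,0.]))[0,0]
    return M[:3,3],M[:3,:3]@np.array([d[0],d[1],1])
def onz(f,px,z,T=None):
    o,d=ray(f,px,T); return o+d*(z-o[2])/d[2]
def proj(f,P,T=None):
    M=np.linalg.inv(np.array(f["cam_to_world"] if T is None else T))
    K=np.array([[f["fx"],0,f["cx"]],[0,f["fy"],f["cy"]],[0,0,1.]])
    p=(M[:3,:3]@np.asarray(P,float).T).T+M[:3,3]
    return cv2.projectPoints(p.reshape(-1,1,3),np.zeros(3),np.zeros(3),K,np.array([f["k1"],0,0,0.]))[0][:,0]
E
python3 - <<'E'
from h import *
zs={'pocket1':.008,'pocket2':.008,'pocket3':.008,'keeper_hinge':.077,'keeper_knob':.134,'long_actuator':.008,'medium_actuator':0,'short_actuator':0,'wood_block_a':0,'tape_roll':0,'mouse':0,'screwdriver':0,'mug':0}
for c in('scene','side'):
    f=grab_frame(c);cv2.imwrite(f'pics/{c}.png',f['img'][:,:,::-1])
    print(c,np.array(f['cam_to_world']).round(3)[:3].tolist(),f['fx'])
    for n,z in zs.items():
        for r in tip_of(c,n)[:2]:
            print(n,round(r['score'],2),np.round(r['centre']),onz(f,r['centre'],z).round(3))
print(get_state())
E
```

```text
pics
scene [[-0.285, 0.742, -0.607, 1.274], [0.959, 0.228, -0.171, 0.16], [0.011, -0.63, -0.776, 1.007]] 422.15939967048735
pocket1 0.96 [306. 207.] [0.456 0.001 0.008]
pocket1 0.91 [327. 209.] [0.446 0.066 0.008]
pocket2 0.96 [306. 207.] [0.456 0.001 0.008]
pocket2 0.91 [327. 209.] [0.446 0.066 0.008]
pocket3 0.96 [306. 207.] [0.456 0.001 0.008]
pocket3 0.91 [327. 209.] [0.446 0.066 0.008]
keeper_hinge 0.9 [345. 197.] [0.441 0.114 0.077]
keeper_knob 0.75 [266. 192.] [ 0.54  -0.099  0.134]
long_actuator 0.61 [328. 206.] [0.431 0.067 0.008]
medium_actuator 0.62 [217. 194.] [ 0.481 -0.282  0.   ]
short_actuator 0.65 [328. 206.] [0.428 0.064 0.   ]
short_actuator 0.64 [403. 225.] [0.431 0.301 0.   ]
wood_block_a 0.8 [186. 239.] [ 0.67  -0.305  0.   ]
wood_block_a 0.55 [381. 292.] [0.677 0.27  0.   ]
tape_roll 0.9 [296. 274.] [0.691 0.035 0.   ]
mouse 0.85 [455. 258.] [0.507 0.46  0.   ]
screwdriver 0.51 [151. 182.] [ 0.497 -0.51   0.   ]
mug 0.87 [442. 294.] [0.636 0.432 0.   ]
side [[-0.777, -0.386, 0.497, -0.139], [-0.63, 0.463, -0.624, 0.897], [0.011, -0.798, -0.603, 0.983]] 546.4034
[... 986 characters left out ...]
  ]
{'clock': 1.4, 'q': array([-1.34164066e-01,  3.26186238e-01, -1.92578527e-01,  1.05201780e+00,
        1.04332150e-05,  1.43658532e+00]), 'joint_velocities': array([ 0.00072138, -0.00014726, -0.00025316,  0.00094828,  0.00132689,
        0.00112751]), 'tau': array([ 2.00114118e-03, -4.43325949e+01,  2.62752968e+01,  1.07796339e-03,
       -2.14972965e-05,  3.94954256e-06]), 'position': array([5.50022726e-01, 3.13447403e-05, 2.31296505e-01]), 'eef_rot': array([2.22138607e+00, 2.22149034e+00, 2.61346486e-05]), 'contact_force': array([ 0.10867253, -0.0490242 , -0.3384132 ]), 'wrist_torque': array([-0.03601631, -0.00216443,  0.00638472]), 'grasp_force': 0.0, 'finger_gap': 1.0027062688402464}
```

```bash
python3 - <<'E'
import cv2
for c,(x,y,w,h) in {'scene':(120,150,360,220),'side':(120,140,300,250)}.items():
    i=cv2.imread(f'pics/{c}.png')[y:y+h,x:x+w]
    s=min(800/w,600/h); cv2.imwrite(f'pics/{c}_c.png',cv2.resize(i,None,fx=s,fy=s,interpolation=cv2.INTER_CUBIC)[:600,:800])
    print(c,s)
E
```

```text
scene 2.2222222222222223
side 2.4
```

View pics/scene_c.png

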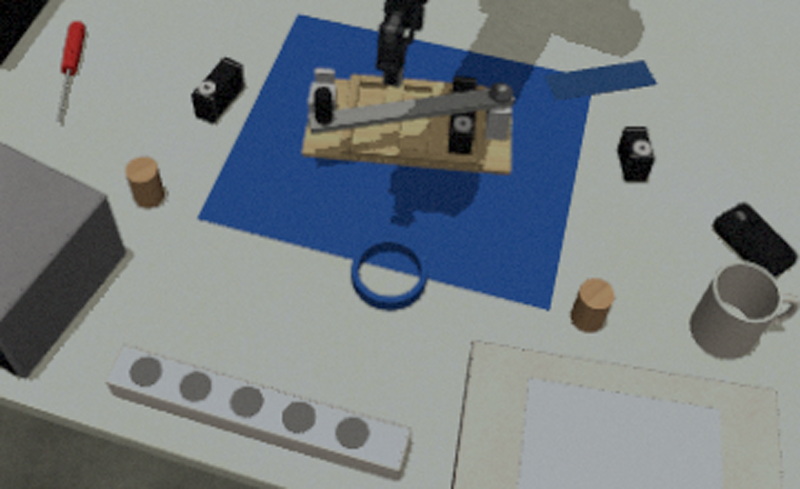

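View pics/side_c.png

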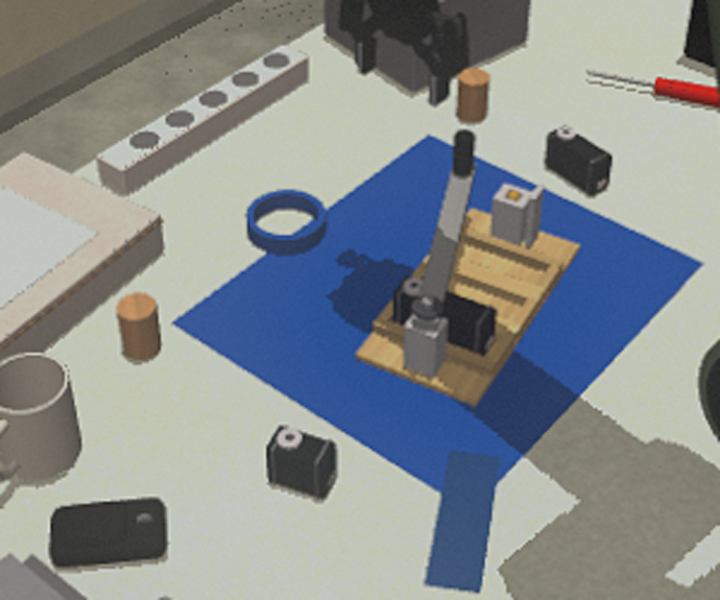

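Both views agree. The bar is about 0.46 rad open, with its knob near (0.54, -0.105). The medium actuator is near (0.485, -0.277) and the short one near (0.42, 0.30). Next I'll take wrist views of all three sites to refine these positions.

```bash
cat >> h.py <<'E'
from scipy.spatial.transform import Rotation as R
def rv(a):
    """tool down, closing axis (tool y) at yaw a in the world"""
    y=np.array([np.cos(a),np.sin(a),0]);z=np.array([0,0,-1.]);x=np.cross(y,z)
    return R.from_matrix(np.c_[x,y,z]).as_rotvec()
def wrist():
    s=get_state();f=grab_frame('wrist')
    T=np.eye(4);T[:3,:3]=R.from_rotvec(s['eef_rot']).as_matrix();T[:3,3]=s['position']
    f['cam_to_world']=T@np.array(f['T_tool_cam']);return f
E
python3 - <<'E'
from h import *
import pickle
zs={'pocket1':.008,'keeper_hinge':.077,'keeper_knob':.134,'long_actuator':.008,'medium_actuator':0,'short_actuator':0}
out={}
for k,(p,names) in {'med':((.45,-.277,.33),['medium_actuator']),'tray':((.42,0,.40),['pocket1','keeper_hinge','keeper_knob','long_actuator']),'sh':((.38,.30,.33),['short_actuator'])}.items():
    movep(p,rv(np.pi/2 if k!='x' else 0)); sleep(.2)
    f=wrist(); out[k]=f
    if k=='med': print(np.array(f['T_tool_cam']).round(3).tolist(),f['fx'])
    cv2.imwrite(f'pics/w_{k}.png',f['img'][:,:,::-1]); print(k,f['cam_to_world'][:3,3].round(3))
    for n in names:
        for r in tip_of('wrist',n)[:3]: print(n,round(r['score'],2),np.round(r['centre'],1),onz(f,r['centre'],zs[n]).round(4))
        if 'act' in n:
            for r in silhouettes('wrist',n)[:2]:
                ys,xs=np.nonzero(r['mask']);print('sil',round(r['score'],2),cv2.minAreaRect(np.c_[xs,ys].astype(np.float32))); f.setdefault('sil',[]).append(r['mask'])
pickle.dump(out,open('v.pkl','wb'))
i=np.hstack([cv2.resize(out[k]['img'][:,:,::-1],(400,300)) for k in('med','sh')])
cv2.imwrite('pics/ws.png',i)
print(get_state()['clock'],get_state()['q'])
E
```

```text
[[0.0, -0.965, -0.263, 0.067], [1.0, 0.0, 0.0, -0.0], [0.0, -0.263, 0.965, -0.142], [0.0, 0.0, 0.0, 1.0]] 292.35279606752243
med [ 0.383 -0.277  0.472]
medium_actuator 0.77 [277.3 192.9] [ 0.4864 -0.2782  0.    ]
tray [ 0.354 -0.001  0.542]
pocket1 0.98 [277.5 181.8] [ 0.4487 -0.0024  0.008 ]
pocket1 0.71 [241.4 189.6] [ 0.4633 -0.0696  0.008 ]
pocket1 0.57 [313.  173.1] [0.4327 0.0627 0.008 ]
keeper_hinge 0.69 [132.5 285.4] [ 0.6215 -0.2591  0.077 ]
keeper_knob 0.79 [213.  249.6] [ 0.5292 -0.0992  0.134 ]
long_actuator 0.68 [314.4 177.1] [0.44   0.0655 0.008 ]
long_actuator 0.56 [521.8 211.5] [0.5064 0.4579 0.008 ]
long_actuator 0.19 [213.5 249.9] [ 0.5841 -0.1286  0.008 ]
sil 0.63 ((315.16998291015625, 178.1899871826172), (66.32662963867188, 22.627416610717773), 81.8698959350586)
sil 0.49 ((121.50001525878906, 289.0000305175781), (12.020814895629883, 33.23401641845703), 45.0)
sh [0.314 0.299 0.473]
sil 0.79 ((279.2298583984375, 202.22230529785156), (43.61800765991211, 22.740272521972656), 72.34988403320312)
sil 0.28 ((80.8037338256836, 218.69342041015625), (108.1816635131836, 197.62823486328125), 74.47589111328125)
6.7333 [ 5.14259015e-01  1.53260795e-01 -1.66707501e-01  1.25043782e+00
 -5.98646652e-05  5.15647974e-01]
```

View pics/w_tray.png

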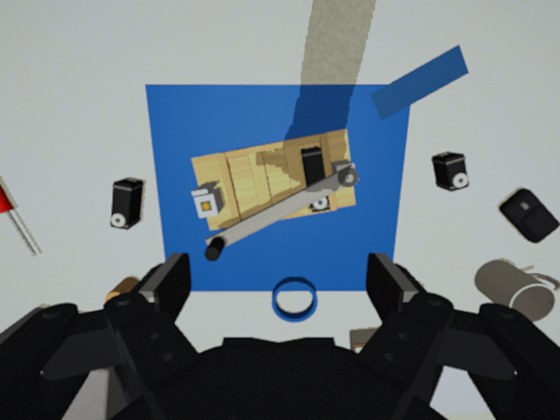

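View pics/ws.png

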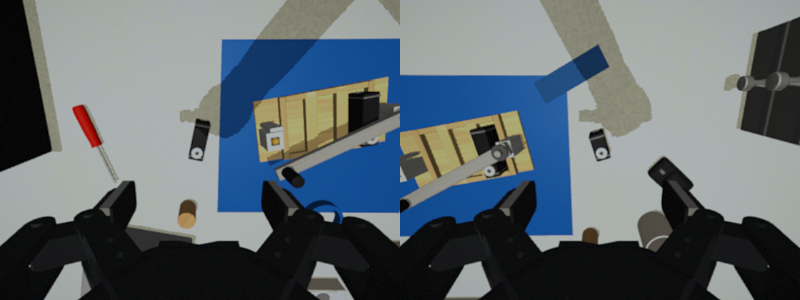

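The wrist view shows the tray yawed about 0.2 rad, with its wood corners near (192,157), (347,129), (355,205) and (208,230). The knob is at (213,250). Both loose actuators point their discs towards +x. I'll rectify metrically to refine the poses.

```bash
cat >> h.py <<'E'
def rect(f,c,hw,z,mm=1.0):
    """metric top-down map at height z, centre c, half widths hw (x,y) m; col=+y,row=+x, mm per px"""
    xs=np.arange(c[0]-hw[0],c[0]+hw[0],mm/1000);ys=np.arange(c[1]-hw[1],c[1]+hw[1],mm/1000)
    X,Y=np.meshgrid(xs,ys,indexing='ij');p=proj(f,np.c_[X.ravel(),Y.ravel(),np.full(X.size,z)]).astype(np.float32).reshape(*X.shape,2)
    return cv2.remap(f['img'],p[...,0],p[...,1],cv2.INTER_CUBIC)[:,:,::-1].copy()
E
python3 - <<'E'
from h import *
import pickle
v=pickle.load(open('v.pkl','rb'))
t=rect(v['tray'],(.46,0),(.12,.18),.022)
h=cv2.cvtColor(t,cv2.COLOR_BGR2HSV)
m=((h[...,0]>8)&(h[...,0]<32)&(h[...,1]>60)&(h[...,2]>60)).astype(np.uint8)
m=cv2.morphologyEx(m,cv2.MORPH_OPEN,np.ones((3,3)))
n,l,st,_=cv2.connectedComponentsWithStats(m)
m=np.isin(l,[i for i in range(1,n) if st[i,4]>150])
r=cv2.minAreaRect(np.argwhere(m)[:,::-1].astype(np.float32))
print('tray',r,(.34+r[0][1]/1e3,-.18+r[0][0]/1e3))
cv2.drawContours(t,[cv2.boxPoints(r).astype(int)],-1,(0,0,255),1)
o=[cv2.resize(t,(800,533))[:, :]]
row=[]
for k,c in(('med',(.486,-.278)),('sh',(.425,.30))):
    a=rect(v[k],c,(.07,.07),.05,.5)
    g=cv2.cvtColor(a,cv2.COLOR_BGR2HSV)[...,2]<50
    n,l,st,_=cv2.connectedComponentsWithStats(g.astype(np.uint8));i=1+np.argmax(st[1:,4])
    r=cv2.minAreaRect(np.argwhere(l==i)[:,::-1].astype(np.float32))
    print(k,r,(c[0]-.07+r[0][1]/2e3,c[1]-.07+r[0][0]/2e3),'mm',np.array(r[1])/2,v[k]['cam_to_world'][:3,3])
    cv2.drawContours(a,[cv2.boxPoints(r).astype(int)],-1,(0,0,255),1); row.append(a)
b=np.zeros((600,800,3),np.uint8); tt=cv2.resize(t,(480,320)); b[:320,:480]=tt
for i,a in enumerate(row): b[320:,i*280:i*280+280]=a
cv2.imwrite('pics/rect.png',b)
E
```

```text
tray ((170.76065063476562, 107.64804077148438), (138.9998779296875, 277.201416015625), 79.55680847167969) (0.4476480407714844, -0.009239349365234378)
med ((143.09754943847656, 133.8780517578125), (58.10940170288086, 128.0921173095703), 12.094757080078125) (0.48293902587890625, -0.27645122528076177) mm [29.05470085 64.04605865] [ 0.38338536 -0.27700955  0.47209854]
sh ((143.4181671142578, 142.33807373046875), (77.25322723388672, 60.25155258178711), 72.6459732055664) (0.42616903686523433, 0.3017090835571289) mm [38.62661362 30.12577629] [0.31383768 0.29893586 0.47255996]Traceback (most recent call last):
  File "<stdin>", line 23, in <module>
ValueError: could not broadcast input array from shape (281,280,3) into shape (280,280,3)
```

```bash
python3 - <<'E'
from h import *
import pickle
v=pickle.load(open('v.pkl','rb'))
def box(a,c,hw,s,ctr,yaw,L,W,col):
    u=np.array([np.cos(yaw),np.sin(yaw)]);w=np.array([-u[1],u[0]])
    P=np.array([ctr+u*i*L/2+w*j*W/2 for i,j in((1,1),(1,-1),(-1,-1),(-1,1))])
    q=((P-np.array(c)+hw)*s)[:,::-1]
    cv2.polylines(a,[np.round(q).astype(int)],True,col,1)
b=np.zeros((600,800,3),np.uint8)
t=rect(v['tray'],(.46,0),(.1,.16),.022,.5)[:400,:640]
c0=np.array([.448,-.0065]);yaw=.182;w=np.array([-np.sin(yaw),np.cos(yaw)])
box(t,(.46,0),(.1,.16),2000,c0,yaw,.14,.282,(0,0,255))
for k in(-1,0,1): box(t,(.46,0),(.1,.16),2000,c0+w*.064*k,yaw,.116,.04,(255,0,255))
b[:300,:480]=cv2.resize(t,(480,300))
for i,(k,c,ctr,y,L) in enumerate((('med',(.486,-.278),(.4845,-.2765),-.212,.084),('sh',(.425,.30),(.426,.3017),.305,.06))):
    a=rect(v[k],c,(.05,.05),.05,1/3)[:300,:300]; box(a,c,(.05,.05),3000,np.array(ctr),y,L,.032,(0,0,255))
    b[300:,i*300:i*300+300]=a
cv2.imwrite('pics/rect.png',b)
E
```

```text
(no output)
```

View pics/rect.png

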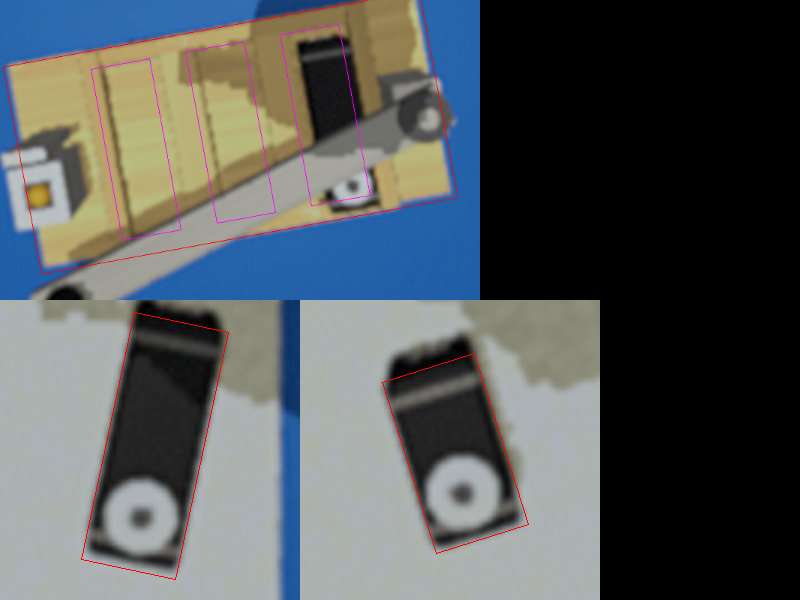

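The box fits match the actuators and the tray outline well. Now I'll open the bar, then look at the clear pockets again.

```bash
cat >> h.py <<'E'
H=np.array([.428,.112])
def arc(phi,r=.237): return H+r*np.array([np.sin(phi),-np.cos(phi)])
def swing(p0,p1,z,n,v=.12,**k):
    for p in np.linspace(p0,p1,n+1)[1:]:
        if move_l([*arc(p),z],v,rot=rv(p),**k): print('contact at',p); return True
E
python3 - <<'E'
from h import *
k=(.535,-.103)
movep([*k,.19],rv(.46)); f=wrist()
r=tip_of('wrist','keeper_knob'); print([(x['score'],onz(f,x['centre'],.134).round(4)) for x in r[:2]])
if r and r[0]['score']>.5 and np.hypot(*(onz(f,r[0]['centre'],.134)[:2]-k))<.025: k=(np.array(k)+onz(f,r[0]['centre'],.134)[:2])/2
print(k)
print(move_l([*k,.094],.12,until_force=10))
grab(30); s=get_state(); print(s['position'],s['finger_gap'],s['grasp_force'],s['contact_force'])
phi=np.arctan2(k[0]-H[0],H[1]-k[1]); print('phi',phi)
swing(phi,1.40,.094,6,until_force=25)
s=get_state(); print(s['position'],s['contact_force'],s['finger_gap'],s['clock'])
E
```

```text
[(0.65, array([ 0.5372, -0.1   ,  0.134 ]))]
[ 0.53608255 -0.10148641]
False
[ 0.53628383 -0.1014913   0.09432436] 0.2733836232660547 29.605222642421722 [ 0.17353809 -1.02950292  2.80543982]
phi 0.46865395668352733
[0.66054425 0.07156299 0.09436679] [1.1878155  1.21666422 5.52181078] 0.2725606391936023 12.7833
```

```bash
python3 - <<'E'
from h import *
import pickle
let_go(); p=get_state()['position']; move_l([p[0],p[1],.19],.2)
movep([.43,-.01,.30],rv(np.pi/2)); sleep(.2); f=wrist(); pickle.dump(f,open('t2.pkl','wb'))
for n,z in(('pocket1',.008),('keeper_hinge',.077),('keeper_knob',.134),('long_actuator',.008)):
    for r in tip_of('wrist',n)[:3]: print(n,round(r['score'],2),np.round(r['centre'],1),onz(f,r['centre'],z).round(4))
c,hw=(.45,0),(.1,.16)
t=rect(f,c,hw,.022,.4)
m=np.array([.448,-.0035]);yaw=.182;u=np.array([np.cos(yaw),np.sin(yaw)]);w=np.array([-u[1],u[0]])
def box(z0,L,W,col):
    P=np.array([z0+u*i*L/2+w*j*W/2 for i,j in((1,1),(1,-1),(-1,-1),(-1,1))])
    cv2.polylines(t,[np.round(((P-np.array(c)+hw)*2500)[:,::-1]).astype(int)],True,col,1)
box(m,.14,.282,(0,0,255))
for k in(-1,0,1): box(m+w*.064*k,.116,.04,(255,0,255))
cv2.imwrite('pics/t2.png',t[:600,:800]); print(t.shape,get_state()['clock'])
E
```

```text
pocket1 0.82 [284.1 188.2] [ 0.451 -0.001  0.008]
pocket1 0.78 [246.  194.7] [ 0.461  -0.0588  0.008 ]
pocket1 0.66 [327.2 178.2] [0.4357 0.0633 0.008 ]
keeper_hinge 0.74 [374.4 179.9] [0.4265 0.111  0.077 ]
keeper_hinge 0.42 [243.6 195.1] [ 0.4461 -0.0542  0.077 ]
long_actuator 0.63 [326.8 183.6] [0.4439 0.0631 0.008 ]
(501, 800, 3) 15.5417
```

View pics/t2.png

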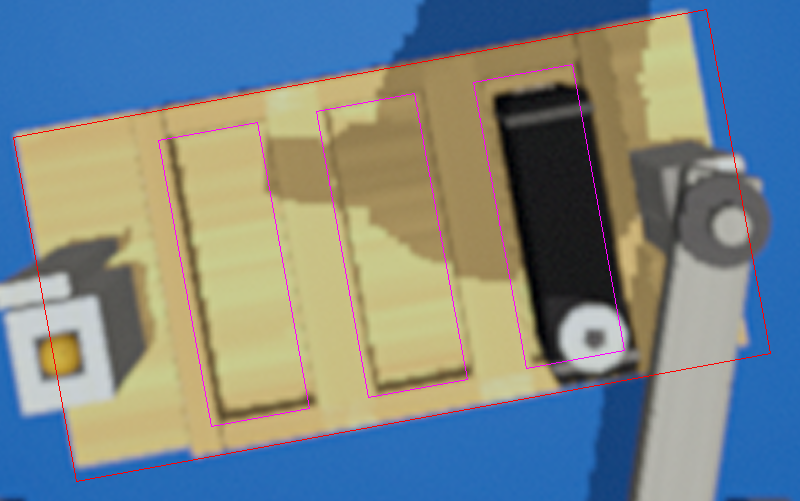

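The open-bar view puts the pocket 2 centre near pixel (396,241), which is world (0.4485, -0.0018), with yaw about 0.176. The long actuator leaves 32 mm beside pocket 2, so I'll grip the medium one high. That way the opening fingertips clear its neighbour.

```bash
python3 - <<'E'
from h import *
c=(.4835,-.2767);a=-.205+np.pi/2
movep([*c,.13],rv(a)); print('down',move_l([*c,.039],.12,until_force=8)); 
grab(70); s=get_state(); print(s['position'],s['finger_gap'],s['grasp_force'],s['contact_force'])
move_l([*c,.16],.12); s=get_state(); print(s['finger_gap'],s['grasp_force'],s['contact_force'],s['clock'])
f=wrist(); cv2.imwrite('pics/held.png',f['img'][100:,:,::-1])
E
```

```text
down False
[ 0.48374368 -0.27681762  0.03970161] 0.35438390073704884 69.44941520690918 [-1.2969098   0.78505658  5.30293102]
0.35050460500452885 69.33162331581116 [ 0.18962804  0.10379579 -2.11788045] 19.375
```

View pics/held.png

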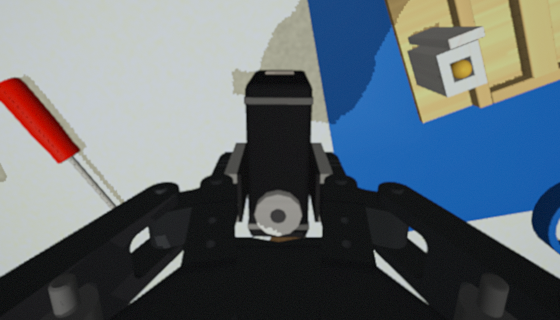

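```bash
python3 - <<'E'
from h import *
s=get_state();f=wrist();p=s['position'];a=-.205;u=np.array([np.cos(a),np.sin(a),0]);w=np.array([-u[1],u[0],0])
for o in(0,-.005,.005):
  print(o,proj(f,[p+u*(o+i*.042)+w*j*.016+[0,0,.011] for i in(-1,1) for j in(-1,1)]).round().tolist(), 'disc',proj(f,[p+u*(o+.024)+[0,0,.016]]).round())
E
```

```text
0 [[244.0, 184.0], [314.0, 184.0], [249.0, 341.0], [309.0, 341.0]] disc [[279. 317.]]
-0.005 [[243.0, 173.0], [314.0, 173.0], [248.0, 333.0], [309.0, 333.0]] disc [[279. 308.]]
0.005 [[244.0, 195.0], [314.0, 195.0], [249.0, 349.0], [309.0, 349.0]] disc [[279. 326.]]
```

The box is held level and its offset is close to zero: the disc was predicted at row 317 and seen at 316. Placing it in pocket 2 now.

```bash
cat >> h.py <<'E'
YAW=.176; P2=np.array([.4485,-.0018]); W=np.array([-np.sin(YAW),np.cos(YAW)]); P3=P2-.064*W
E
python3 - <<'E'
from h import *
movep([*P2,.16],rv(YAW+np.pi/2))
print('a',move_l([*P2,.075],.15,until_force=10))
print('b',move_l([*P2,.044],.03,until_force=6))
s=get_state(); print(s['position'],s['finger_gap'],s['grasp_force'],s['contact_force'],s['wrist_torque'],s['clock'])
E
```

```text
a False
b True
[ 0.44813966 -0.00169901  0.04768679] 0.3519505830101197 70.10477542877197 [-0.56106683  1.31618578  4.9419273 ] [-0.05443599  0.09643247 -0.00285449] 22.1083
```

It stopped exactly at floor contact (z = 0.0477). I'll release and check.

```bash
python3 - <<'E'
from h import *
let_go(); s=get_state(); print(s['contact_force'],s['position'])
p=s['position']; move_l([p[0],p[1],.15],.15)
movep([.43,-.01,.30],rv(np.pi/2)); f=wrist()
for n in('medium_actuator','long_actuator'):
    for r in tip_of('wrist',n)[:3]: print(n,round(r['score'],2),onz(f,r['centre'],.008).round(4))
t=rect(f,(.45,0),(.1,.16),.058,.4)
cv2.imwrite('pics/t3.png',t[:600,:800]); print(get_state()['clock'])
E
```

```text
[-0.60147602 -0.38539413 -0.19828967] [ 0.4471643  -0.00152491  0.04713962]
medium_actuator 0.63 [0.4501 0.0018 0.008 ]
medium_actuator 0.45 [0.4468 0.0028 0.008 ]
long_actuator 0.97 [0.4406 0.0662 0.008 ]
24.325
```

View pics/t3.png

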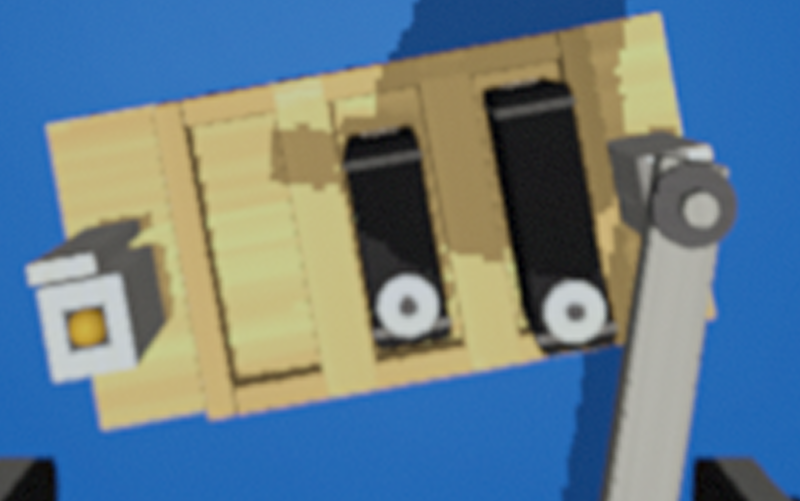

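The medium actuator sits flat in pocket 2, with its disc at (408,305), and the long one is undisturbed. Next is the short actuator, gripped lengthwise.

```bash
python3 - <<'E'
from h import *
c=(.4248,.3010);a=.30
movep([*c,.13],rv(a)); print('down',move_l([*c,.018],.12,until_force=8)); 
grab(60); s=get_state(); print(s['position'],s['finger_gap'],s['grasp_force'],s['contact_force'])
z=s['position'][2]
move_l([*c,.16],.12); s=get_state(); print(s['finger_gap'],s['grasp_force'],s['contact_force'],s['clock'])
f=wrist(); cv2.imwrite('pics/held2.png',f['img'][100:,:,::-1]); open('z','w').write(str(z))
u=np.array([np.cos(a),np.sin(a),0]);p=s['position'];print(proj(f,[p+u*.012+[0,0,.055-z]]),np.round(s['q'],2), [x['centre'] for x in tip_of('wrist','short_actuator')[:1]])
E
```

```text
down False
[0.42566415 0.30147687 0.01905161] 0.6906821096400138 65.3612208366394 [ 0.11106044 -0.6583601   5.9557725 ]
0.6907193233652011 64.67888474464417 [ 0.47684037 -0.23833076 -1.14544903] 28.7917
[[308.17627448 295.71611671]] [ 0.47  0.33 -0.38  0.86  0.    1.75] [[276.7, 246.0]]
```

View pics/held2.png

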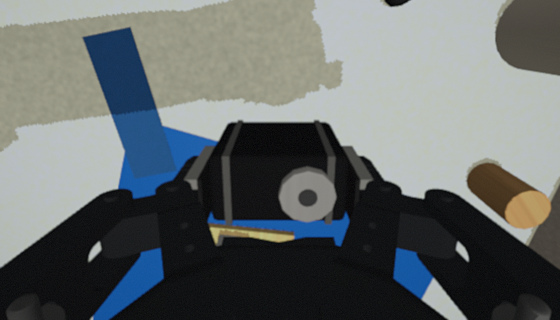

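The held short actuator's disc is at (307,295) against a prediction of (308,296), so it is centred. Placing it in pocket 3.

```bash
python3 - <<'E'
from h import *
z=float(open('z').read())
movep([*P3,.16],rv(YAW))
print('a',move_l([*P3,z+.035],.15,until_force=10))
print('b',move_l([*P3,z+.003],.03,until_force=6))
s=get_state(); print(s['position'],z+.008,s['contact_force'],s['clock'])
if s['position'][2]<z+.011:
    let_go(); s=get_state(); print(s['contact_force'])
    p=s['position']; move_l([p[0],p[1],.16],.15)
    movep([.43,-.01,.30],rv(np.pi/2)); f=wrist()
    for n in('short_actuator','medium_actuator','long_actuator'):
        for r in tip_of('wrist',n)[:3]: print(n,round(r['score'],2),onz(f,r['centre'],.008).round(4))
    t=rect(f,(.45,0),(.1,.16),.058,.4); cv2.imwrite('pics/t4.png',t[:600,:800]); print(get_state()['clock'])
E
```

```text
a False
b True
[ 0.45941397 -0.0647269   0.02705774] 0.027051608703717596 [-1.2768115  -0.6283229   6.31188847] 31.9667
[ 0.01805001  0.52661609 -0.039274  ]
short_actuator 0.66 [ 0.4612 -0.0684  0.008 ]
medium_actuator 0.81 [ 4.486e-01 -2.000e-04  8.000e-03]
long_actuator 0.66 [0.4365 0.0633 0.008 ]
34.7667
```

```bash
ls pics
```

```text
held.png
held2.png
rect.png
scene.png
scene_c.png
side.png
side_c.png
t2.png
t3.png
t4.png
w_med.png
w_sh.png
w_tray.png
ws.png
```

The short actuator reached its floor at exactly the expected height (0.0271). Now closing the bar.

```bash
python3 - <<'E'
from h import *
k=(.6605,.0716)
movep([*k,.19],rv(1.40)); print(move_l([*k,.094],.12,until_force=10))
grab(30); s=get_state(); print(s['position'],s['finger_gap'])
swing(1.40,YAW+.14,.094,7,until_force=25)
s=get_state(); print(s['position'],s['contact_force'],s['finger_gap'],s['clock'])
q=YAW-.05; print(move_l([*arc(q),.094],.06,rot=rv(YAW),until_force=18))
s=get_state(); p=s['position']; print(p,s['contact_force'],s['finger_gap'],'joint',np.arctan2(p[0]-H[0],H[1]-p[1])-YAW,s['clock'])
E
```

```text
False
[0.66060806 0.07161426 0.09431854] 0.2742361676085444
[ 0.50317501 -0.11573898  0.09433975] [ 3.53531798 -8.52897022 -1.18658846] 0.27304969271204466 40.5417
True
[ 0.469788   -0.12428586  0.09439596] [ 3.39620311  0.66373302 -2.9288989 ] 0.2721479426884442 joint -0.0009564182079206396 41.1583
```

It stopped against the lip at about 0 rad. I'll release, retreat and check.

```bash
python3 - <<'E'
from h import *
sleep(.3); s=get_state(); print(s['position'],s['contact_force'])
let_go(); p=s['position']; move_l([p[0],p[1],.20],.12)
movep([.43,-.01,.32],rv(np.pi/2)); f=wrist()
r=tip_of('wrist','keeper_knob'); h=tip_of('wrist','keeper_hinge')
print([(x['score'],onz(f,x['centre'],.134).round(4)) for x in r[:2]],[(x['score'],onz(f,x['centre'],.077).round(4)) for x in h[:2]],arc(YAW))
t=rect(f,(.45,0),(.1,.16),.077,.4)
pr=lambda q:tuple(int(v) for v in ((q-np.array([.35,-.16]))*2500)[::-1])
cv2.line(t,pr(H),pr(arc(YAW,.25)),(0,0,255),1)
cv2.imwrite('pics/t5.png',t[:600,:800]); print(get_state()['clock'])
E
```

```text
[ 0.46977848 -0.12431003  0.09442621] [ 4.24142663  2.36048716 -3.08162453]
[(0.63, array([ 0.4661, -0.1226,  0.134 ]))] [(0.85, array([0.4258, 0.107 , 0.077 ]))] [ 0.46949699 -0.12133881]
44.3333
```

View pics/t5.png

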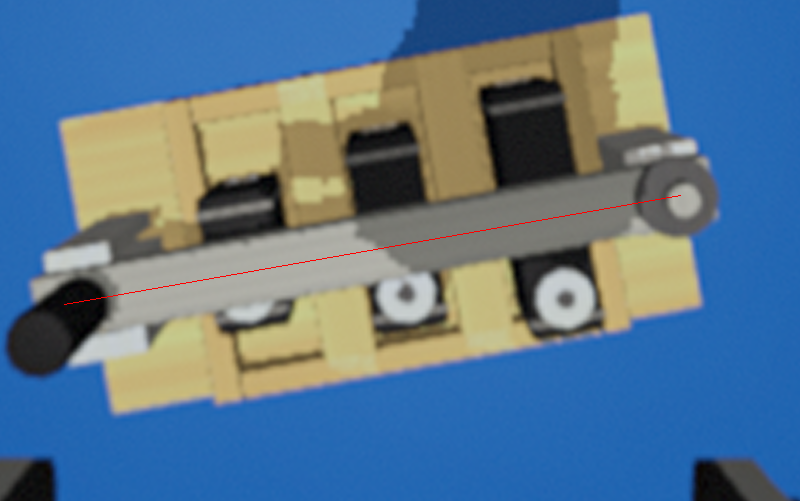

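The bar lies along the shut line from the hinge (680,195) to the knob (65,303) and rests against the lip, with all three actuators flat beneath it. Handing in.

```bash
python3 -c "
from h import *
print(sign_off())"
```

```text
the job is handed in; nothing more can be done
None
```

The job is handed in: the medium and short actuators are set down in pockets 2 and 3, the long one is still in pocket 1, and the keeper bar is shut against its stop lip at about 0 rad. That is from the arm's position and the last wrist picture; no verdict came back, and I did not re-measure the bystanders.

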